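# Load and lock the reagent box

## Robot

A 6-joint arm with a two-finger parallel gripper is mounted at the origin on a cart in front of the work surface, level with it; the furniture and walls round the work are solid. World frame = base frame: x ahead of the robot, y to its left, z up, the work surface at z = 0. Lengths are in m, angles in degrees, forces in N, time in s.
With the tool pointing down it reaches from about 0.375 to 0.9 m from the base axis. Payload 3.1 kg.
Tool frame: the origin (TCP) lies on the front face of the gripper's body, between the roots of the fingers; the fingertips stand 70 mm ahead of it and the grasp point (between the pads) lies 51 mm ahead of it (bot.tip_extent is the distance from the TCP to the fingertips, in m); z points along the fingers, x is the direction in which the jaws open and shut, and the axes are right-handed (so a half turn about z gives the same grasp; the last joint's range is limited). The gripper opens to 87 mm and grips with 3 to 60 N. Pads are 19 mm wide; open, the fingers measure 117 mm over their backs; the gripper's body (75 mm by 190 mm) begins 51 mm behind the grasp point.
Start: joints at [63.283, 30.224, 82.088, -0, 67.689, -10.227], TCP at [0.177, 0.599, 0.292] pointing down, gripper open.
Joint ranges: [-176.69, 176.69], [-43.24, 126.21], [12.49, 139.97], [-82, 262], [0, 151.66], [-163.58, 163.58]. Speed limits (degrees/s): [159.86, 159.86, 180, 180, 180, 180].

## Interface

Orientations are given as a 3x3 rotation matrix whose columns are the frame's x, y, z axes.
In Python, from rig import bot, viewer, ticket gives the robot as it stands. The module is installed in compiled form; this text tells all that it offers.
- The arm moves only by the tool arm_command, never from a script. Its argument "targets" is a list of rows, each an object with "rot": the turn, a rotation vector about the tool's x, y, z in degrees, a list of three; "offset": the shift along the tool's x, y, z in cm, a list of three; "gripper": the closure, from 0 (fully open) to 1 (shut). A call has 1 to 8 rows; each row is the pose to reach, as a shift and turn from the pose commanded when the call began, along the tool's axes at that moment; what a row does not reach only later rows make up. A row lasts 1/10 s, in which the tool goes at most 50 mm and 8.59 degrees, less where a joint would pass 70% of its speed; a pose out of reach is approached as far as the arm can. A call with a gripper value outside its range is refused whole. The fingers move at their own pace and stop on an object; the grip force is fixed at half the most. Time passes only in rows, so rows that repeat a pose let the fingers close. It gives the time, the measured TCP pose, the force and the opening at its end, in the units of the state.
- bot.read_state(): the state, without advancing time (a new reading comes with each control period).
- viewer.capture(name): name is "side" or "top" or "wrist"; returns a dict with "frame" (480x640x3 uint8, red, green, blue), "fx", "fy", "cx", "cy" (pixels), "D" ([k1, k2, p1, p2, k3] as OpenCV has them; the pictures are not rectified), "view" (4x4, takes a point from world to camera coordinates). Camera axes: x right, y down, z forward; pixel columns grow to the right and rows downward; lengths in m; the calibration is good to about 2 mm. A picture is of the moment at which its call begins. There is no depth.
- ticket.hand_in(): hands the job in, once; it reports no verdict.
The state is a dict: "time_s": time; "joint_positions": joint angles; "qvel": joint speeds; "tau": joint torques, N m; "position": TCP position; "tcp_rot": TCP orientation; "force": force on the tool from outside, world axes, zero at the start; "moment": the same for the moment, N m; "opening": opening from 0.0 (shut) to 1.0 (fully open).
Only numpy, scipy, OpenCV 4.12 (cv2) and the standard library are available. Lean on these libraries where they do the work, as an engineer would, in place of code of your own. Each camera call takes 0.05 s, during which the arm holds its last target. There are 200 camera calls.

## Task

Put every reagent bottle that stands loose on the bench (there are three to five) into the open reagent box, low enough that its lid can close, then swing the lid fully shut so that its slotted tab drops over the steel staple on the front. Then lock it: pick up the snap hook, push it onto the upright bar of the staple until the sprung gate flicks shut behind the bar, and let go so that it stays hooked there.

Things in the scene. Friction and masses are not known exactly. Their poses are not given: they have to be found in the camera images.
- flask_a: White plastic reagent bottle with a screw cap, 38 mm diameter, 118 mm tall overall; the cap is 31 mm in diameter and spans heights 100 to 118 mm; about 75 g. Origin: centre of its underside, z up along its axis. It starts standing on the bench, but can be knocked over. May be absent (None).
- flask_b: White plastic reagent bottle with a screw cap, 38 mm diameter, 122 mm tall overall; the cap is 31 mm in diameter and spans heights 104 to 122 mm; about 75 g. Origin: centre of its underside, z up along its axis. It starts standing on the bench, but can be knocked over. May be absent (None).
- flask_c: Wider white plastic reagent bottle with a screw cap, 48 mm diameter, 105 mm tall overall; the cap is 39 mm in diameter and spans heights 88 to 105 mm; about 75 g. Origin: centre of its underside, z up along its axis. It starts standing on the bench, but can be knocked over. May be absent (None).
- flask_d: White plastic reagent bottle with a screw cap, 38 mm diameter, 118 mm tall overall; the cap is 31 mm in diameter and spans heights 100 to 118 mm; about 75 g. Origin: centre of its underside, z up along its axis. It starts standing on the bench, but can be knocked over. May be absent (None).
- flask_e: White plastic reagent bottle with a screw cap, 38 mm diameter, 122 mm tall overall; the cap is 31 mm in diameter and spans heights 104 to 122 mm; about 75 g. Origin: centre of its underside, z up along its axis. It starts standing on the bench, but can be knocked over. May be absent (None).
- box: Grey metal box, fixed to the bench, outside 132 mm (x) by 196 mm (y) by 130 mm high, walls and floor 5 mm thick (inside 122 x 186 x 125 mm deep). Origin: centre of its underside, z up. Its front is the -x face, which carries the staple; the lid is hinged along the top of its +x face. Position and yaw vary; the front faces roughly the robot's left (+y).
- staple (a point): Middle of the upright bar of the steel staple on the box front: bar of 8 mm diameter, parallel to the box's z, 50 mm in front of the front face and 89 mm above the bench. Two level legs of the same bar join it to the face, centred 23 mm above and 23 mm below this point, so 38 mm of the bar are free. Axes as the box's.
- lid (a joint): Angle of the lid, rad: 0 shut, 2.3 fully open and leaning back. It stays back by itself; brought past upright (below about 1.5) it falls shut slowly by its own weight (220 g, damped hinge, in one to two seconds).
- lid_edge (a point): Middle of the free edge of the lid plate (mid thickness), 140 mm from the hinge (so it rises to 270 mm above the bench when the lid is upright); the plate is 196 mm wide and 5 mm thick. A slotted steel tab 36 mm wide and 4 mm thick stands 69 mm out from the plate's inner side at this edge; with the lid shut it lies flat on the box front with the staple through its slot.
- lid_hinge (a point): Middle of the lid's hinge line, at the top of the box's +x face, 130 mm above the bench; the line is parallel to the box's y.
- clip: Steel snap hook with a black ribbed handle, lying flat on the bench; 148 mm long in all, 90 g. Origin: centre of the handle's underside; x points from the handle to the hook, z up (thickness). Handle 94 x 24 x 14 mm (x, y, z), centred on the origin. Hook: a flat loop 42 mm wide (y) and 12 mm thick, from x = 44 to x = 101 mm, mid thickness at z = 7 mm.
- clip_mouth (a point): Middle of the hook's mouth in its front (+x) end: x = 101, y = -5, z = 7 mm in the frame of the clip. With the gate folded in, the mouth is 17.5 mm wide. A bar enters here along -x of the clip; once its centre is past x = 66 mm the gate springs shut behind it; at x = 58 mm it meets the back of the loop.
- clip_eye (a point): Centre of the opening inside the hook's loop: x = 73, y = -3, z = 7 mm in the frame of the clip.
- gate (a joint): Angle of the sprung gate across the hook's mouth, rad: 0 shut, up to 1.5 folded inwards. A bar pressed against it pushes it in with about 2 to 5 N; it springs back by itself.
Things that resemble listed ones, but are neither listed nor needed, are in the scene too. Leave any black or green look-alike of the flask_d alone.

How it is judged:
By the outcome, as a careful person would: the job done as asked, in the order asked, and still so for the second after the job is handed in, with the robot touching nothing.
Of flask_a, flask_b, flask_c, flask_d, flask_e only 3 to 5 are there at a start; the rules pass over those that are not, and their reading is None.
At some moment in a run one of clip may be knocked a few centimetres aside while the robot is not near it.
It also fails if it takes over 210 s, if anything falls off the work surface, if the arm or the gripper's body presses on something with over 40 N, if the wrist force passes 120 N, or if a joint passes its speed limit or range.

## Working session

There is one attempt and no reset: what is moved stays moved. The work goes in short steps, Python scripts to look and compute and a tool call to move; the robot and the scene stay as the last step left them, time stands still between calls to the robot, and variables do not carry over. Pictures are saved under pics/ and viewed, about 12 in all and at most 16, crops included, and the job is handed in when it is done.

Besides the shell and the picture viewer there is one more tool, called after "Call:" as name([rows], argument=value, ...), one row to a line, values as JSON. arm_command: Moves the arm, as the interface text tells. Its arguments: {"type":"object","properties":{"targets":{"type":"array"}},"required":["targets"]}

```bash
mkdir -p pics; ls; python3 - <<'E'
from rig import bot,viewer
import cv2,numpy as np
s=bot.read_state();print({k:np.round(v,3).tolist() for k,v in s.items()})
for n in("top","side"):
    c=viewer.capture(n);cv2.imwrite(f"pics/{n}0.png",c["frame"][:,:,::-1]);print(n,c["fx"],c["fy"],c["cx"],c["cy"],c["D"],np.round(c["view"],4).tolist())
E
```

```text
pics
{'time_s': 0.0, 'joint_positions': [63.283, 30.279, 82.157, 0.0, 67.689, -10.23], 'qvel': [0.02, 0.039, 0.041, -0.062, 0.016, 0.053], 'tau': [0.001, -44.002, -17.66, 0.063, 0.058, -0.0], 'position': [0.177, 0.599, 0.291], 'tcp_rot': [[0.284, 0.959, -0.001], [0.959, -0.284, -0.002], [-0.002, -0.0, -1.0]], 'force': [0.866, 0.674, -0.416], 'moment': [-0.004, 0.036, 0.008], 'opening': 1.002}
top 474.25249001015254 474.25249001015254 326.80378870975983 235.59376549771474 [-0.08478194  0.          0.          0.          0.        ] [[-0.0226, -0.9995, 0.0205, 0.1293], [-0.9979, 0.0213, -0.0613, 0.5047], [0.0609, -0.0218, -0.9979, 1.0327], [0.0, 0.0, 0.0, 1.0]]
side 520.5397602729147 520.5397602729147 319.6172917032036 237.60937034597097 [-0.14954024  0.          0.          0.          0.        ] [[0.9401, -0.3402, -0.0211, -0.4425], [-0.2402, -0.6175, -0.749, 0.2829], [0.2418, 0.7092, -0.6622, 0.9392], [0.0, 0.0, 0.0, 1.0]]
```

View pics/top0.png

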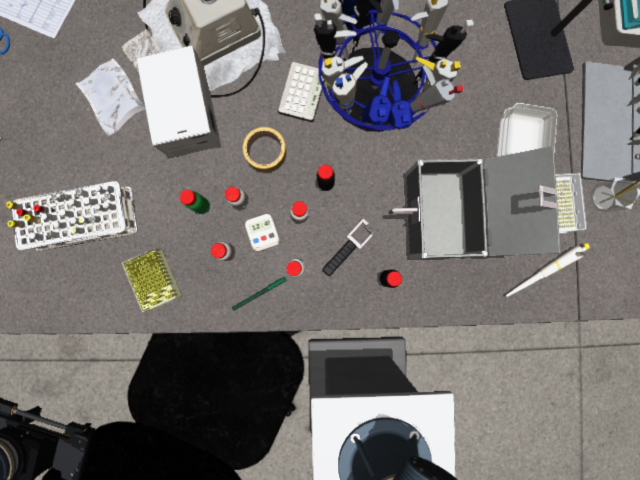

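View pics/side0.png

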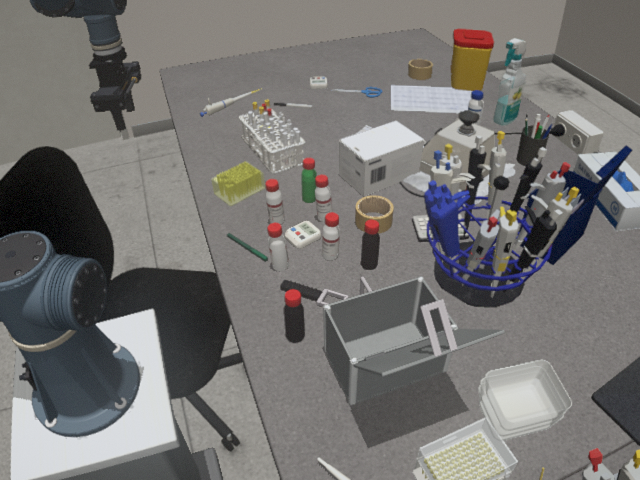

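Four white bottles with red caps show up in the top view, at about (234,196), (221,251), (295,268) and (300,210). The green look-alike is at (192,200) and the black ones at (326,176) and (392,278). The clip has its handle at (345,253) and its hook at (361,232). The box front is at u≈410, with the staple at (403,211).

```bash
cat > h.py <<'E'
from rig import bot,viewer,ticket
import cv2,numpy as np
def grab(n,f=None):
    c=viewer.capture(n)
    c["K"]=np.array([[c["fx"],0,c["cx"]],[0,c["fy"],c["cy"]],[0,0,1]]);c["D"]=np.array(c["D"],float);c["view"]=np.array(c["view"])
    if f: cv2.imwrite(f"pics/{f}.png",c["frame"][:,:,::-1])
    return c
def proj(c,P):
    V=c["view"];return cv2.projectPoints(np.array(P,float).reshape(-1,3),cv2.Rodrigues(V[:3,:3])[0],V[:3,3],c["K"],c["D"])[0].reshape(-1,2)
def ray(c,uv):
    n=cv2.undistortPoints(np.array(uv,float).reshape(-1,1,2),c["K"],c["D"]).reshape(-1,2)
    R,t=c["view"][:3,:3],c["view"][:3,3]
    return -R.T@t,np.c_[n,np.ones(len(n))]@R
def onz(c,uv,z):
    o,d=ray(c,uv);return o+d*((z-o[2])/d[:,2])[:,None]
def red(c,amin=40):
    f=c["frame"].astype(int);m=((f[...,0]>140)&(f[...,1]<60)&(f[...,2]<60)).astype(np.uint8)
    n,l,s,ce=cv2.connectedComponentsWithStats(m);return [(ce[i],s[i]) for i in range(1,n) if s[i,4]>amin]
def crop(c,u0,v0,u1,v1,k,f):
    cv2.imwrite(f"pics/{f}.png",cv2.resize(c["frame"][v0:v1,u0:u1,::-1],None,fx=k,fy=k,interpolation=cv2.INTER_CUBIC))
def togo(xyz,ang=None):
    """cm along tool axes to TCP xyz; deg about tool z for tool x at world angle ang (tool down)"""
    s=bot.read_state();R=np.array(s["tcp_rot"]);d=R.T@(np.array(xyz)-s["position"])*100
    a=np.degrees(np.arctan2(R[1,0],R[0,0]));r=None
    if ang is not None:
        r=-((ang-a+90)%180-90)
    return np.round(d,2),np.round(r,1) if r is not None else None,np.round(a,1)
E
python3 - <<'E'
from h import *
t=grab("top");s=grab("side")
for c,n in((t,"top"),(s,"side")):
    for ce,st in red(c): print(n,np.round(ce,1),st[2:], np.round(onz(c,[ce],.12 if n=="top" else .11)[0],3))
top=np.vstack([t["frame"][140:300,180:440]]);a=cv2.resize(top[...,::-1],None,fx=3,fy=3,interpolation=cv2.INTER_CUBIC)
cv2.imwrite("pics/t1.png",a)
crop(s,250,170,450,400,3,"s1") if 0 else crop(s,220,150,460,360,3,"s1")
E
```

```text
top [325.1 171.5] [ 15  14 160] [0.63  0.121 0.12 ]
top [230.3 194.5] [ 15  14 163] [0.587 0.311 0.12 ]
top [186.8 196.7] [ 14  14 155] [0.585 0.398 0.12 ]
top [299.4 206.8] [ 14  15 161] [0.559 0.174 0.12 ]
top [217.4 251.6] [ 15  14 167] [0.474 0.338 0.12 ]
top [294.6 269.4] [ 14  14 159] [0.435 0.186 0.12 ]
top [393.9 278.4] [ 15  15 170] [ 0.413 -0.011  0.12 ]
side [472.9  36.4] [ 39  14 437] [1.474 1.017 0.11 ]
```

View pics/t1.png

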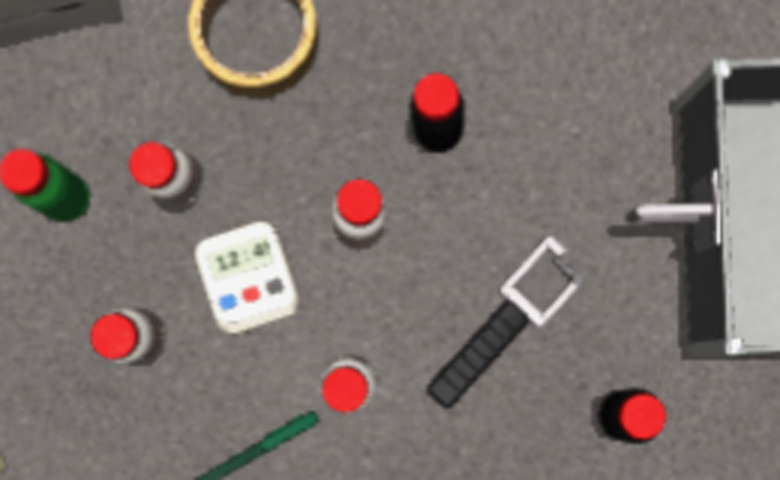

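View pics/s1.png

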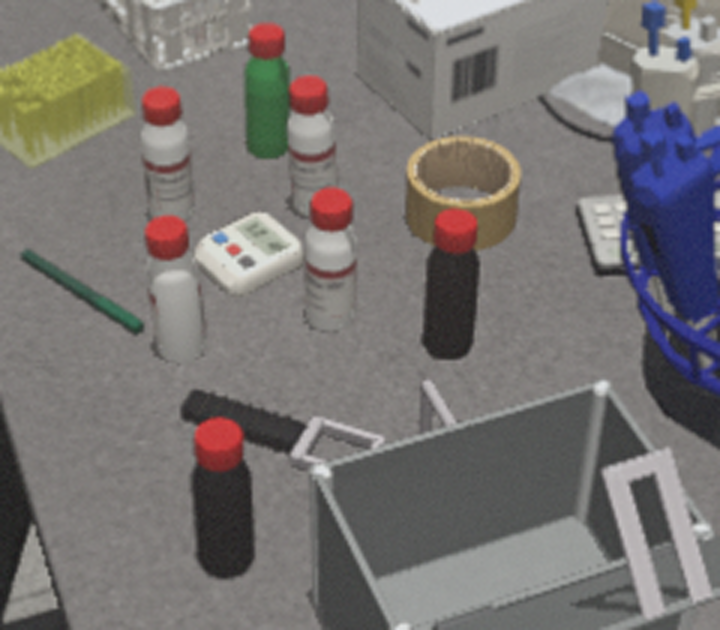

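The crops confirm exactly four white bottles, all 38 mm wide, with no wide one. The third crop also shows the open box with its staple and the slotted tab. Next I'll localise the box, staple and clip.

```bash
python3 - <<'E'
from h import *
t=grab("top");crop(t,380,140,580,280,4,"t2")
E
```

```text
(no output)
```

View pics/t2.png

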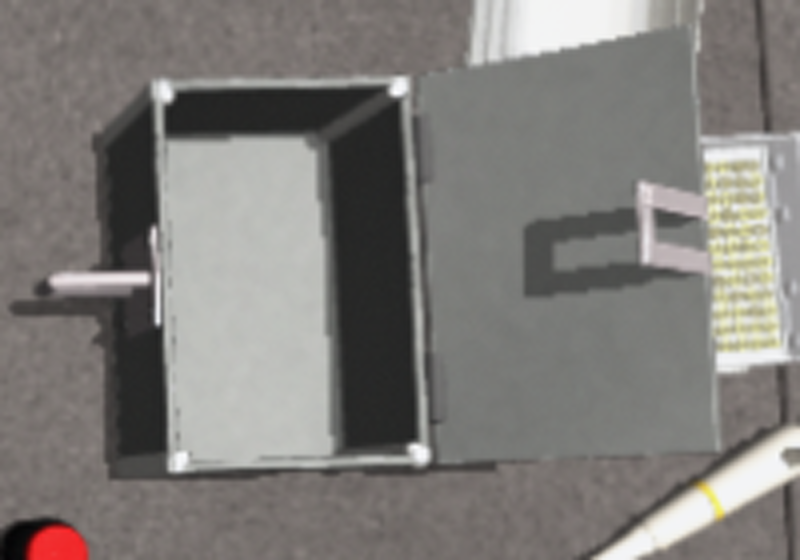

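```bash
python3 - <<'E'
from h import *
t=grab("top")
P=onz(t,[(418.3,160.5),(422.5,258),(483,159.3),(487.3,256.3)],.13);print(np.round(P,4))
print("sizes",[round(np.linalg.norm(P[a]-P[b]),4) for a,b in((0,1),(2,3),(0,2),(1,3))])
c=P.mean(0);yb=(P[0]-P[1]+P[2]-P[3]);yaw=np.degrees(np.arctan2(yb[1],yb[0]));print("box",c[:2],"box y dir deg",yaw)
xb=np.array([np.cos(np.radians(yaw-90)),np.sin(np.radians(yaw-90))]);ybu=np.array([-xb[1],xb[0]])
print("staple",c[:2]-xb*.116, "seen top", onz(t,[(392.5,211)],.116))
for a in(-1,1):
  for b in(-1,1): print(a,b,np.round(c[:2]+xb*.029*a+ybu*.047*b,4))
k=lambda u,v:(180+u/3,140+v/3)
C=onz(t,[k(445,393),k(517,312),k(552,240),k(577,285),k(503,290),k(541,323)],.012);print(np.round(C,4))
print(togo((.559,.174,.29),None))
E
```

```text
[[ 0.6469 -0.0658  0.13  ]
 [ 0.4521 -0.0671  0.13  ]
 [ 0.648  -0.1983  0.13  ]
 [ 0.4522 -0.198   0.13  ]]
sizes [np.float64(0.1949), np.float64(0.1957), np.float64(0.1325), np.float64(0.1309)]
box [ 0.54980123 -0.13228182] box y dir deg 0.13773260889599584
staple [ 0.54952238 -0.01628215] seen top [[ 0.54786321 -0.01267666  0.116     ]]
-1 -1 [ 0.5027 -0.1034]
-1 1 [ 0.5967 -0.1032]
1 -1 [ 0.5029 -0.1614]
1 1 [ 0.5969 -0.1612]
[[0.4294 0.1165 0.012 ]
 [0.4877 0.062  0.012 ]
 [0.5405 0.0347 0.012 ]
 [0.5067 0.0171 0.012 ]
 [0.5042 0.072  0.012 ]
 [0.4792 0.0445 0.012 ]]
(array([-29.93,  48.67,   0.21]), None, np.float64(73.5))
```

Call:
arm_command([
  {"rot": [0,0,73.5],"offset": [-29.9,48.7,0],"gripper": 0.2},
  {"rot": [0,0,73.5],"offset": [-29.9,48.7,0],"gripper": 0.2},
  {"rot": [0,0,73.5],"offset": [-29.9,48.7,0],"gripper": 0.2},
  {"rot": [0,0,73.5],"offset": [-29.9,48.7,0],"gripper": 0.2},
  {"rot": [0,0,73.5],"offset": [-29.9,48.7,0],"gripper": 0.2},
  {"rot": [0,0,73.5],"offset": [-29.9,48.7,0],"gripper": 0.2},
  {"rot": [0,0,73.5],"offset": [-29.9,48.7,0],"gripper": 0.2},
  {"rot": [0,0,73.5],"offset": [-29.9,48.7,0],"gripper": 0.2},
])

```text
time_s: 1.1
position: [0.4459, 0.3002, 0.2925]
tcp_rot: [[0.997, 0.077, 0.0], [0.077, -0.997, 0.0], [0.0, -0.0, -1.0]]
force: [0.6, 0.3, -0.5]
opening: 0.8
```

```bash
python3 -c "
from h import *
print(togo((.559,.174,.29),0))"
```

```text
(array([10.3 , 13.45,  0.25]), np.float64(4.4), np.float64(4.4))
```

Call:
arm_command([
  {"rot": [0,0,4.4],"offset": [10.3,13.4,0.2],"gripper": 0.2},
  {"rot": [0,0,4.4],"offset": [10.3,13.4,0.2],"gripper": 0.2},
  {"rot": [0,0,4.4],"offset": [10.3,13.4,0.2],"gripper": 0.2},
  {"rot": [0,0,4.4],"offset": [10.3,13.4,0.2],"gripper": 0.2},
  {"rot": [0,0,4.4],"offset": [10.3,13.4,0.2],"gripper": 0.2},
])

```text
time_s: 1.6
position: [0.5606, 0.1746, 0.2901]
tcp_rot: [[1.0, 0.002, 0.001], [0.002, -1.0, -0.0], [0.001, 0.0, -1.0]]
force: [0.1, 1.4, -0.1]
opening: 0.799
```

```bash
python3 -c "
from h import *
w=grab('wrist');s=grab('side')
cv2.imwrite('pics/ws.png',np.hstack([cv2.resize(w['frame'],(400,300)),cv2.resize(s['frame'],(400,300))])[:,:,::-1])
R=w['view'];print(np.round(R,3).tolist(),w['fx'],w['cx'],w['cy'])
for ce,st in red(w): print(np.round(ce,1),st[2:],np.round(onz(w,[ce],.12)[0],3))
print(togo((.559,.174,.134),0))"
```

```text
[[1.0, 0.002, 0.0, -0.561], [0.002, -0.954, 0.3, 0.129], [0.001, -0.3, -0.954, 0.442], [0.0, 0.0, 0.0, 1.0]] 415.8198698574837 317.7126848536719 241.0402840798151
[133.8 223.9] [  40   41 1238] [0.438 0.186 0.12 ]
[316.  242.8] [  41   39 1270] [0.559 0.173 0.12 ]
(array([ 0.16,  0.33, 15.59]), np.float64(0.3), np.float64(0.3))
```

View pics/ws.png

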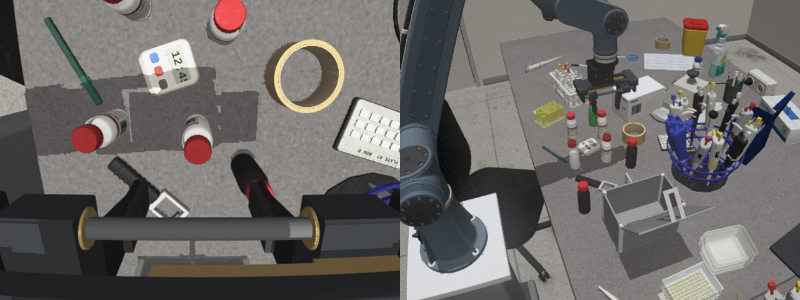

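The gripper's long body runs along the jaw axis, and the bottle under the gripper is centred. The wrist cap fixes agree with the top view to within about 3 mm. Descending to grip bottle B.

Call:
arm_command([
  {"rot": [0,0,0],"offset": [0.1,0.2,5],"gripper": 0.2},
  {"rot": [0,0,0],"offset": [0.1,0.2,10],"gripper": 0.2},
  {"rot": [0,0,0],"offset": [0.1,0.2,15.6],"gripper": 0.2},
  {"rot": [0,0,0],"offset": [0.1,0.2,15.6],"gripper": 0.2},
  {"rot": [0,0,0],"offset": [0.1,0.2,15.6],"gripper": 1},
  {"rot": [0,0,0],"offset": [0.1,0.2,15.6],"gripper": 1},
  {"rot": [0,0,0],"offset": [0.1,0.2,15.6],"gripper": 1},
  {"rot": [0,0,0],"offset": [0.1,0.2,15.6],"gripper": 1},
])

```text
time_s: 2.5
position: [0.5609, 0.1752, 0.1369]
tcp_rot: [[1.0, 0.006, 0.005], [0.006, -1.0, 0.001], [0.005, -0.001, -1.0]]
force: [-0.2, 0.1, 0.3]
opening: 0.522
```

Call:
arm_command([
  {"rot": [0,0,0],"offset": [0,0,0],"gripper": 1},
  {"rot": [0,0,0],"offset": [0,0,0],"gripper": 1},
  {"rot": [0,0,0],"offset": [0,0,0],"gripper": 1},
  {"rot": [0,0,0],"offset": [0,0,-2],"gripper": 1},
])

```text
time_s: 2.9
position: [0.5582, 0.1745, 0.1531]
tcp_rot: [[1.0, 0.006, -0.004], [0.006, -1.0, -0.0], [-0.004, 0.0, -1.0]]
force: [-0.3, 0.4, -1.2]
opening: 0.424
```

Call:
arm_command([
  {"rot": [0,0,0],"offset": [0,0,-5],"gripper": 1},
  {"rot": [0,0,0],"offset": [0,1,-10],"gripper": 1},
  {"rot": [0,0,0],"offset": [1,5,-13],"gripper": 1},
  {"rot": [0,0,0],"offset": [2,9.5,-15],"gripper": 1},
  {"rot": [0,0,0],"offset": [3,14.3,-15],"gripper": 1},
  {"rot": [0,0,0],"offset": [3.9,19.2,-15],"gripper": 1},
  {"rot": [0,0,0],"offset": [3.9,24.1,-15],"gripper": 1},
  {"rot": [0,0,0],"offset": [3.9,29,-15],"gripper": 1},
])

```text
time_s: 3.7
position: [0.6001, -0.1169, 0.3045]
tcp_rot: [[1.0, 0.006, 0.0], [0.006, -1.0, 0.0], [0.0, -0.0, -1.0]]
force: [0.8, -0.1, -1.3]
opening: 0.425
```

```bash
python3 -c "
from h import *
w=grab('wrist','w2')
print(togo((.597,-.155,.142),0),bot.read_state()['position'],bot.read_state()['opening'])"
```

```text
(array([-0.4 ,  2.81, 16.27]), np.float64(0.1), np.float64(0.1)) [ 0.60066711 -0.12555532  0.30450225] 0.4224681811452161
```

View pics/w2.png

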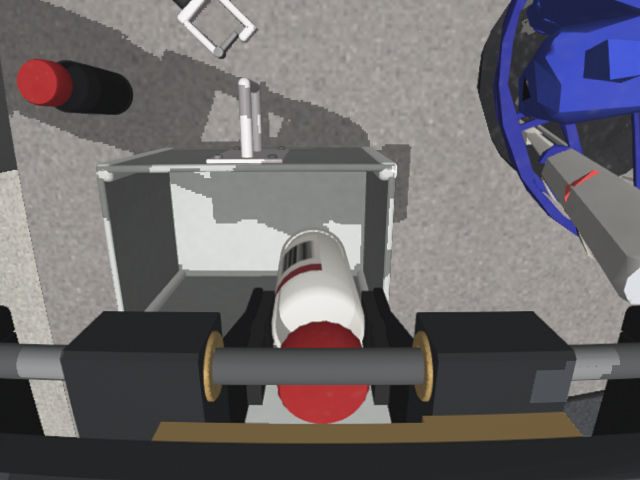

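The bottle hangs upright between the fingers over the box, with the box front corners at (103,172) and (392,172). I'll cross-check the box pose from these.

```bash
python3 -c "
from h import *
w=grab('wrist')
print(onz(w,[(98,167),(396,166)],.13).round(4), onz(w,[(245,82)],.116).round(4))
print(togo((.597,-.155,.142),0))"
```

```text
[[ 0.4572 -0.0781  0.13  ]
 [ 0.6506 -0.0782  0.13  ]] [[ 0.554  -0.0264  0.116 ]]
(array([-0.38,  3.27, 16.25]), np.float64(-0.1), np.float64(-0.1))
```

Call:
arm_command([
  {"rot": [0,0,0],"offset": [-0.4,3,0],"gripper": 1},
  {"rot": [0,0,0],"offset": [-0.4,3,0],"gripper": 1},
  {"rot": [0,0,0],"offset": [-0.4,3,0],"gripper": 1},
  {"rot": [0,0,0],"offset": [-0.4,3,0],"gripper": 1},
])

```text
time_s: 4.2
position: [0.5964, -0.1437, 0.3042]
tcp_rot: [[1.0, 0.007, -0.0], [0.007, -1.0, 0.001], [-0.0, -0.001, -1.0]]
force: [0.5, -0.7, -0.3]
opening: 0.424
```

```bash
python3 -c "
from h import *
w=grab('wrist')
f=w['frame'].copy()
g=cv2.cvtColor(f,cv2.COLOR_RGB2GRAY)[100:220]
uv=proj(w,[(.4518,-.0665,.13),(.6478,-.066,.13),(.5495,-.0143,.116),(.5495,-.0663,.13)])
print(uv.round(1))
for p in uv: cv2.drawMarker(f,tuple(int(round(a)) for a in p),(255,0,255),0,14,1)
cv2.imwrite('pics/w3.png',f[:300,:,::-1])
print(togo((.597,-.155,.142),0))"
```

```text
[[ 91.9 121.2]
 [402.  120.2]
 [245.   33.9]
 [244.  119.4]]
(array([ 0.05,  1.15, 16.22]), np.float64(0.4), np.float64(0.4))
```

View pics/w3.png

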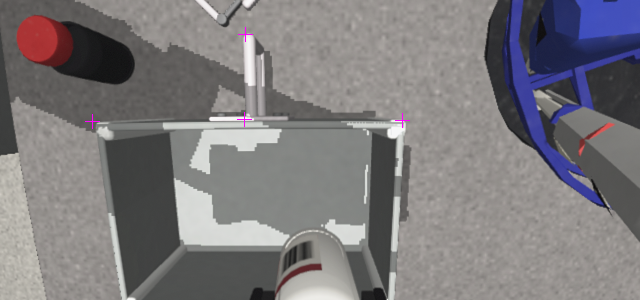

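The projected corners and staple match the picture to about 2 mm, so the box estimate holds (centre x ≈ 0.551). Lowering the bottle.

Call:
arm_command([
  {"rot": [0,0,0],"offset": [0.1,1.0,1],"gripper": 1},
  {"rot": [0,0,0],"offset": [0.1,1.0,6],"gripper": 1},
  {"rot": [0,0,0],"offset": [0.1,1.0,11],"gripper": 1},
  {"rot": [0,0,0],"offset": [0.1,1.0,14],"gripper": 1},
  {"rot": [0,0,0],"offset": [0.1,1.0,16],"gripper": 1},
  {"rot": [0,0,0],"offset": [0.1,1.0,16.2],"gripper": 1},
  {"rot": [0,0,0],"offset": [0.1,1.0,16.2],"gripper": 1},
  {"rot": [0,0,0],"offset": [0.1,1.0,16.2],"gripper": 0.8},
])

```text
time_s: 5.05
position: [0.598, -0.1549, 0.1422]
tcp_rot: [[1.0, 0.007, 0.001], [0.007, -1.0, -0.0], [0.001, 0.0, -1.0]]
force: [-0.1, 0.6, -1.3]
opening: 0.422
```

Call:
arm_command([
  {"rot": [0,0,0],"offset": [0,0,0],"gripper": 0.42},
  {"rot": [0,0,0],"offset": [0,0,0],"gripper": 0.42},
  {"rot": [0,0,0],"offset": [0,0,0],"gripper": 0.42},
  {"rot": [0,0,0],"offset": [0,0,0],"gripper": 0.42},
  {"rot": [0,0,0],"offset": [0,0,-5],"gripper": 0.42},
  {"rot": [0,0,0],"offset": [0,0,-10],"gripper": 0.42},
  {"rot": [0,0,0],"offset": [0,0,-15],"gripper": 0.3},
  {"rot": [0,0,0],"offset": [0,-4,-16],"gripper": 0.2},
])

```text
time_s: 5.85
position: [0.6012, -0.1197, 0.3095]
tcp_rot: [[1.0, 0.001, 0.015], [0.001, -1.0, -0.008], [0.015, 0.008, -1.0]]
force: [1.4, 1.3, -0.1]
opening: 0.686
```

```bash
python3 -c "
from h import *
t=grab('top')
for ce,st in red(t): print(np.round(ce,1),st[2:],np.round(onz(t,[ce],.12)[0],3))
crop(t,170,130,570,330,2,'t3')
print(togo((.437,.186,.28),0))"
```

```text
[325.2 172.2] [ 15  13 147] [0.628 0.121 0.12 ]
[187.4 197.1] [ 14  14 147] [0.584 0.397 0.12 ]
[294.6 268.5] [ 13  13 109] [0.437 0.186 0.12 ]
[394.  278.4] [ 15  14 161] [ 0.413 -0.011  0.12 ]
(array([-16.06, -29.75,   2.72]), np.float64(0.3), np.float64(0.3))
```

View pics/t3.png

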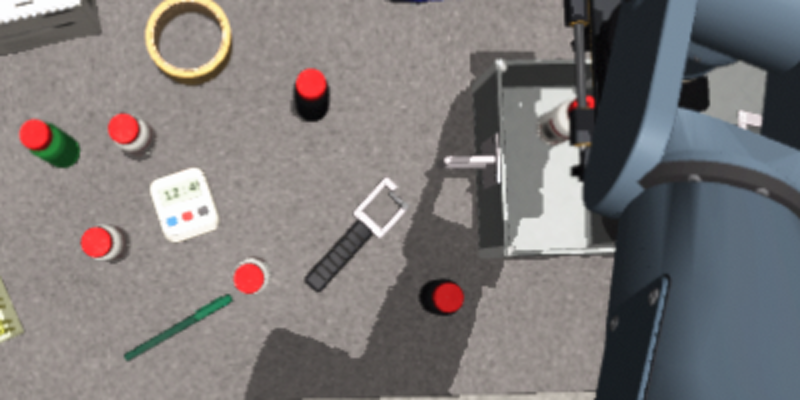

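Call:
arm_command([
  {"rot": [0,0,0],"offset": [-2.3,-4.4,0],"gripper": 0.2},
  {"rot": [0,0,0],"offset": [-4.6,-8.7,0.5],"gripper": 0.2},
  {"rot": [0,0,0],"offset": [-6.9,-13,1],"gripper": 0.2},
  {"rot": [0,0,0],"offset": [-9.2,-17.3,1.5],"gripper": 0.2},
  {"rot": [0,0,0],"offset": [-11.5,-21.6,2],"gripper": 0.2},
  {"rot": [0,0,0],"offset": [-13.8,-25.8,2.7],"gripper": 0.2},
  {"rot": [0,0,0],"offset": [-16.1,-29.8,2.7],"gripper": 0.2},
  {"rot": [0,0,0.3],"offset": [-16.1,-29.8,2.7],"gripper": 0.2},
])

```text
time_s: 6.7
position: [0.4299, 0.1857, 0.2747]
tcp_rot: [[1.0, 0.008, -0.005], [0.008, -1.0, 0.001], [-0.005, -0.001, -1.0]]
force: [-0.4, -0.3, 0.1]
opening: 0.8
```

Call:
arm_command([
  {"rot": [0,0,0],"offset": [0,0,0],"gripper": 0.2},
  {"rot": [0,0,0],"offset": [0,0,0],"gripper": 0.2},
])

```text
time_s: 6.9
position: [0.4353, 0.1816, 0.2754]
tcp_rot: [[1.0, 0.001, 0.001], [0.001, -1.0, -0.0], [0.001, 0.0, -1.0]]
force: [-0.1, -0.0, 0.1]
opening: 0.799
```

```bash
python3 -c "
from h import *
w=grab('wrist')
for ce,st in red(w): print(np.round(ce,1),st[2:],np.round(onz(w,[ce],.12)[0],3))
print(togo((.438,.186,.134),0))"
```

```text
[321.  240.2] [  45   43 1478] [0.437 0.186 0.12 ]
(array([ 0.24, -0.48, 14.14]), np.float64(-0.0), np.float64(-0.0))
```

Call:
arm_command([
  {"rot": [0,0,0],"offset": [0.2,-0.4,4.9],"gripper": 0.2},
  {"rot": [0,0,0],"offset": [0.2,-0.4,9.8],"gripper": 0.2},
  {"rot": [0,0,0],"offset": [0.2,-0.4,14.1],"gripper": 0.2},
  {"rot": [0,0,0],"offset": [0.2,-0.4,14.1],"gripper": 0.2},
  {"rot": [0,0,0],"offset": [0.2,-0.4,14.1],"gripper": 1},
  {"rot": [0,0,0],"offset": [0.2,-0.4,14.1],"gripper": 1},
  {"rot": [0,0,0],"offset": [0.2,-0.4,14.1],"gripper": 1},
  {"rot": [0,0,0],"offset": [0.2,-0.4,14.1],"gripper": 1},
])

```text
time_s: 7.75
position: [0.4377, 0.1862, 0.1365]
tcp_rot: [[1.0, 0.001, 0.005], [0.001, -1.0, 0.001], [0.005, -0.001, -1.0]]
force: [0.5, 0.0, -0.4]
opening: 0.524
```

Call:
arm_command([
  {"rot": [0,0,0],"offset": [0,0,0],"gripper": 1},
  {"rot": [0,0,0],"offset": [0,0,0],"gripper": 1},
  {"rot": [0,0,0],"offset": [0,0,0],"gripper": 1},
  {"rot": [0,0,0],"offset": [0,0,-4],"gripper": 1},
  {"rot": [0,0,0],"offset": [0,0,-8],"gripper": 1},
  {"rot": [0,0,0],"offset": [0,0,-12],"gripper": 1},
  {"rot": [0,0,0],"offset": [0,0,-16.5],"gripper": 1},
  {"rot": [0,0,0],"offset": [0,0,-16.5],"gripper": 1},
])

```text
time_s: 8.55
position: [0.4393, 0.1868, 0.305]
tcp_rot: [[1.0, 0.001, 0.013], [0.001, -1.0, 0.002], [0.013, -0.002, -1.0]]
force: [2.4, 0.1, -0.7]
opening: 0.426
```

```bash
python3 -c "
from h import *
print(togo((.507,-.155,.30),0),togo((.507,-.155,.142),0)[0])"
```

```text
(array([ 6.71, 34.19,  0.51]), np.float64(0.1), np.float64(0.1)) [ 6.5  34.23 16.31]
```

Call:
arm_command([
  {"rot": [0,0,0],"offset": [1,4.5,0.3],"gripper": 1},
  {"rot": [0,0,0],"offset": [2,9.3,0.3],"gripper": 1},
  {"rot": [0,0,0],"offset": [3,14.2,0.3],"gripper": 1},
  {"rot": [0,0,0],"offset": [4,19.1,0.3],"gripper": 1},
  {"rot": [0,0,0],"offset": [5,24,0.3],"gripper": 1},
  {"rot": [0,0,0],"offset": [6,28.9,0.3],"gripper": 1},
  {"rot": [0,0,0],"offset": [6.6,32.5,0.3],"gripper": 1},
  {"rot": [0,0,0],"offset": [6.7,34.2,0.3],"gripper": 1},
])

```text
time_s: 9.35
position: [0.5042, -0.1591, 0.2955]
tcp_rot: [[1.0, -0.002, 0.0], [-0.002, -1.0, -0.001], [0.0, 0.001, -1.0]]
force: [0.3, 0.7, -1.0]
opening: 0.423
```

Call:
arm_command([
  {"rot": [0,0,0],"offset": [0,0,0],"gripper": 1},
  {"rot": [0,0,0],"offset": [0,0,0],"gripper": 1},
  {"rot": [0,0,0],"offset": [0,0,2],"gripper": 1},
])

```text
time_s: 9.65
position: [0.5046, -0.1545, 0.2779]
tcp_rot: [[1.0, 0.003, 0.004], [0.003, -1.0, -0.001], [0.004, 0.001, -1.0]]
force: [0.3, -0.0, -1.3]
opening: 0.424
```

```bash
python3 -c "
from h import *
print(togo((.507,-.155,.142),0)[0])"
```

```text
[ 0.18  0.03 13.59]
```

Call:
arm_command([
  {"rot": [0,0,0],"offset": [0.2,0,5],"gripper": 1},
  {"rot": [0,0,0],"offset": [0.2,0,9.5],"gripper": 1},
  {"rot": [0,0,0],"offset": [0.2,0,12.5],"gripper": 1},
  {"rot": [0,0,0],"offset": [0.2,0,13.3],"gripper": 1},
  {"rot": [0,0,0],"offset": [0.2,0,13.3],"gripper": 1},
  {"rot": [0,0,0],"offset": [0.2,0,13.3],"gripper": 0.42},
  {"rot": [0,0,0],"offset": [0.2,0,13.3],"gripper": 0.42},
  {"rot": [0,0,0],"offset": [0.2,0,13.3],"gripper": 0.42},
])

```text
time_s: 10.45
position: [0.5066, -0.156, 0.1447]
tcp_rot: [[1.0, 0.001, 0.003], [0.001, -1.0, -0.001], [0.003, 0.001, -1.0]]
force: [-0.1, 0.3, -0.3]
opening: 0.556
```

Call:
arm_command([
  {"rot": [0,0,0],"offset": [0,0,0],"gripper": 0.42},
  {"rot": [0,0,0],"offset": [0,0,-4],"gripper": 0.42},
  {"rot": [0,0,0],"offset": [0,0,-8.5],"gripper": 0.42},
  {"rot": [0,0,0],"offset": [0,0,-13],"gripper": 0.3},
  {"rot": [0,0,0],"offset": [0,-3,-16],"gripper": 0.2},
  {"rot": [0,0,0],"offset": [0,-7,-16],"gripper": 0.2},
  {"rot": [0,0,0],"offset": [-1,-12,-16],"gripper": 0.2},
  {"rot": [0,0,0],"offset": [-1,-17,-16],"gripper": 0.2},
])

```text
time_s: 11.25
position: [0.4945, 0.0143, 0.304]
tcp_rot: [[1.0, -0.001, 0.0], [-0.001, -1.0, -0.0], [0.0, 0.0, -1.0]]
force: [0.3, 0.3, 0.5]
opening: 0.797
```

```bash
python3 -c "
from h import *
print(togo((.474,.337,.28),0))"
```

```text
(array([ -2.08, -32.27,   2.4 ]), np.float64(-0.1), np.float64(-0.1))
```

Call:
arm_command([
  {"rot": [0,0,0],"offset": [-0.3,-4.6,0.5],"gripper": 0.2},
  {"rot": [0,0,0],"offset": [-0.6,-9.3,1],"gripper": 0.2},
  {"rot": [0,0,0],"offset": [-0.9,-14,1.5],"gripper": 0.2},
  {"rot": [0,0,0],"offset": [-1.2,-18.7,2],"gripper": 0.2},
  {"rot": [0,0,0],"offset": [-1.5,-23.4,2.4],"gripper": 0.2},
  {"rot": [0,0,0],"offset": [-1.8,-28,2.4],"gripper": 0.2},
  {"rot": [0,0,0],"offset": [-2.1,-32.1,2.4],"gripper": 0.2},
  {"rot": [0,0,0],"offset": [-2.1,-32.1,2.4],"gripper": 0.2},
])

```text
time_s: 12.05
position: [0.4737, 0.3387, 0.2797]
tcp_rot: [[1.0, 0.006, 0.002], [0.006, -1.0, 0.003], [0.002, -0.003, -1.0]]
force: [-0.9, -0.3, -0.9]
opening: 0.798
```

Call:
arm_command([
  {"rot": [0,0,0],"offset": [0,0,0],"gripper": 0.2},
  {"rot": [0,0,0],"offset": [0,0,0],"gripper": 0.2},
  {"rot": [0,0,0],"offset": [0,0,0],"gripper": 0.2},
])

```text
time_s: 12.35
position: [0.4746, 0.3327, 0.2793]
tcp_rot: [[1.0, -0.001, -0.0], [-0.001, -1.0, -0.0], [-0.0, 0.0, -1.0]]
force: [-0.6, 0.1, 0.2]
opening: 0.804
```

```bash
python3 -c "
from h import *
w=grab('wrist')
for ce,st in red(w): print(np.round(ce,1),st[2:],np.round(onz(w,[ce],.12)[0],3))
print(togo((.474,.337,.134),0))"
```

```text
[488.3 125.7] [26 21 55] [0.576 0.408 0.12 ]
[320.8 241.7] [  44   41 1380] [0.476 0.335 0.12 ]
[496. 263.] [27 10 50] [0.591 0.32  0.12 ]
(array([-0.07, -0.43, 14.54]), np.float64(-0.1), np.float64(-0.1))
```

Call:
arm_command([
  {"rot": [0,0,0],"offset": [0.1,-0.3,4.9],"gripper": 0.2},
  {"rot": [0,0,0],"offset": [0.1,-0.3,9.8],"gripper": 0.2},
  {"rot": [0,0,0],"offset": [0.1,-0.3,14.5],"gripper": 0.2},
  {"rot": [0,0,0],"offset": [0.1,-0.3,14.5],"gripper": 0.2},
  {"rot": [0,0,0],"offset": [0.1,-0.3,14.5],"gripper": 1},
  {"rot": [0,0,0],"offset": [0.1,-0.3,14.5],"gripper": 1},
  {"rot": [0,0,0],"offset": [0.1,-0.3,14.5],"gripper": 1},
  {"rot": [0,0,0],"offset": [0.1,-0.3,14.5],"gripper": 1},
])

```text
time_s: 13.2
position: [0.4766, 0.3377, 0.137]
tcp_rot: [[1.0, 0.001, 0.005], [0.001, -1.0, 0.002], [0.005, -0.002, -1.0]]
force: [0.1, 0.4, 0.7]
opening: 0.517
```

Call:
arm_command([
  {"rot": [0,0,0],"offset": [0,0,0],"gripper": 1},
  {"rot": [0,0,0],"offset": [0,0,0],"gripper": 1},
  {"rot": [0,0,0],"offset": [0,0,0],"gripper": 1},
  {"rot": [0,0,0],"offset": [0,0,-4],"gripper": 1},
  {"rot": [0,0,0],"offset": [0,0,-8],"gripper": 1},
  {"rot": [0,0,0],"offset": [0,0,-12],"gripper": 1},
  {"rot": [0,0,0],"offset": [0,2,-16.5],"gripper": 1},
  {"rot": [0,0,0],"offset": [0,6,-16.5],"gripper": 1},
])

```text
time_s: 14.0
position: [0.4787, 0.2797, 0.306]
tcp_rot: [[1.0, 0.005, 0.015], [0.005, -1.0, 0.006], [0.015, -0.006, -1.0]]
force: [2.2, -0.0, -0.7]
opening: 0.425
```

```bash
python3 -c "
from h import *
print(togo((.507,-.105,.30),0),togo((.507,-.105,.142),0)[0])"
```

```text
(array([ 2.64, 38.49,  0.41]), np.float64(0.3), np.float64(0.3)) [ 2.4  38.58 16.21]
```

Call:
arm_command([
  {"rot": [0,0,0],"offset": [0.4,4.8,0.3],"gripper": 1},
  {"rot": [0,0,0],"offset": [0.8,9.7,0.3],"gripper": 1},
  {"rot": [0,0,0],"offset": [1.2,14.6,0.3],"gripper": 1},
  {"rot": [0,0,0],"offset": [1.6,19.5,0.3],"gripper": 1},
  {"rot": [0,0,0],"offset": [2,24.4,0.3],"gripper": 1},
  {"rot": [0,0,0],"offset": [2.3,29.3,0.3],"gripper": 1},
  {"rot": [0,0,0],"offset": [2.6,34,0.3],"gripper": 1},
  {"rot": [0,0,0],"offset": [2.8,38.3,0.3],"gripper": 1},
])

```text
time_s: 14.8
position: [0.5035, -0.108, 0.2965]
tcp_rot: [[1.0, 0.0, 0.0], [0.0, -1.0, -0.0], [0.0, 0.0, -1.0]]
force: [1.3, 0.8, -0.8]
opening: 0.423
```

Call:
arm_command([
  {"rot": [0,0,0],"offset": [0,0,0],"gripper": 1},
  {"rot": [0,0,0],"offset": [0,0,0],"gripper": 1},
  {"rot": [0,0,0],"offset": [0,0,0],"gripper": 1},
  {"rot": [0,0,0],"offset": [0,0,2],"gripper": 1},
])

```text
time_s: 15.2
position: [0.5051, -0.1048, 0.2782]
tcp_rot: [[1.0, 0.003, 0.005], [0.003, -1.0, -0.002], [0.005, 0.002, -1.0]]
force: [0.3, -0.6, -0.7]
opening: 0.426
```

```bash
python3 -c "
from h import *
print(togo((.507,-.105,.142),0))"
```

```text
(array([ 1.200e-01, -1.000e-02,  1.362e+01]), np.float64(0.2), np.float64(0.2))
```

Call:
arm_command([
  {"rot": [0,0,0],"offset": [0.2,0,5],"gripper": 1},
  {"rot": [0,0,0],"offset": [0.2,0,9.5],"gripper": 1},
  {"rot": [0,0,0],"offset": [0.2,0,12.5],"gripper": 1},
  {"rot": [0,0,0],"offset": [0.2,0,13.3],"gripper": 1},
  {"rot": [0,0,0],"offset": [0.2,0,13.3],"gripper": 1},
  {"rot": [0,0,0],"offset": [0.2,0,13.3],"gripper": 0.42},
  {"rot": [0,0,0],"offset": [0.2,0,13.3],"gripper": 0.42},
  {"rot": [0,0,0],"offset": [0.2,0,13.3],"gripper": 0.42},
])

```text
time_s: 16.0
position: [0.5065, -0.1058, 0.1445]
tcp_rot: [[1.0, 0.001, 0.002], [0.001, -1.0, -0.001], [0.002, 0.001, -1.0]]
force: [0.3, 0.1, 0.1]
opening: 0.56
```

Call:
arm_command([
  {"rot": [0,0,0],"offset": [0,0,0],"gripper": 0.42},
  {"rot": [0,0,0],"offset": [0,0,-4],"gripper": 0.42},
  {"rot": [0,0,0],"offset": [0,0,-8.5],"gripper": 0.42},
  {"rot": [0,0,0],"offset": [0,0,-13],"gripper": 0.3},
  {"rot": [0,0,0],"offset": [0,-3,-16],"gripper": 0.2},
  {"rot": [0,0,0],"offset": [1,-7,-16],"gripper": 0.2},
  {"rot": [0,0,0],"offset": [2,-12,-16],"gripper": 0.2},
  {"rot": [0,0,0],"offset": [3,-16.8,-16],"gripper": 0.2},
])

```text
time_s: 16.8
position: [0.5358, 0.0634, 0.3043]
tcp_rot: [[1.0, -0.001, 0.002], [-0.001, -1.0, -0.0], [0.002, 0.0, -1.0]]
force: [2.0, -1.5, 0.0]
opening: 0.794
```

```bash
python3 -c "
from h import *
print(togo((.588,.311,.28),0))"
```

```text
(array([  5.2 , -24.77,   2.44]), np.float64(-0.0), np.float64(-0.0))
```

Call:
arm_command([
  {"rot": [0,0,0],"offset": [1,-4.8,0.5],"gripper": 0.2},
  {"rot": [0,0,0],"offset": [2,-9.6,1],"gripper": 0.2},
  {"rot": [0,0,0],"offset": [3,-14.4,1.5],"gripper": 0.2},
  {"rot": [0,0,0],"offset": [4,-19.2,2],"gripper": 0.2},
  {"rot": [0,0,0],"offset": [5,-23.5,2.4],"gripper": 0.2},
  {"rot": [0,0,0],"offset": [5.3,-24.6,2.4],"gripper": 0.2},
  {"rot": [0,0,0],"offset": [5.3,-24.6,2.4],"gripper": 0.2},
  {"rot": [0,0,0],"offset": [5.3,-24.6,2.4],"gripper": 0.2},
])

```text
time_s: 17.6
position: [0.588, 0.3071, 0.2792]
tcp_rot: [[1.0, 0.001, -0.001], [0.001, -1.0, -0.001], [-0.001, 0.001, -1.0]]
force: [-0.0, -1.2, -0.0]
opening: 0.801
```

```bash
python3 -c "
from h import *
for i in range(3): w=grab('wrist')
for ce,st in red(w,300): print(np.round(ce,1),st[2:],np.round(onz(w,[ce],.12)[0],3))
print(togo((.588,.311,.134),0))"
```

```text
[314.  105.1] [ 47  49 351] [0.586 0.392 0.12 ]
(array([-0.04, -0.47, 14.56]), np.float64(-0.1), np.float64(-0.1))
```

Call:
arm_command([
  {"rot": [0,0,0],"offset": [0,-0.4,4.9],"gripper": 0.2},
  {"rot": [0,0,0],"offset": [0,-0.4,9.8],"gripper": 0.2},
  {"rot": [0,0,0],"offset": [0,-0.4,14.5],"gripper": 0.2},
  {"rot": [0,0,0],"offset": [0,-0.4,14.5],"gripper": 0.2},
  {"rot": [0,0,0],"offset": [0,-0.4,14.5],"gripper": 1},
  {"rot": [0,0,0],"offset": [0,-0.4,14.5],"gripper": 1},
  {"rot": [0,0,0],"offset": [0,-0.4,14.5],"gripper": 1},
  {"rot": [0,0,0],"offset": [0,-0.4,14.5],"gripper": 1},
])

```text
time_s: 18.55
position: [0.5897, 0.3126, 0.1373]
tcp_rot: [[1.0, 0.001, 0.005], [0.001, -1.0, 0.002], [0.005, -0.002, -1.0]]
force: [-0.1, 0.2, 0.5]
opening: 0.521
```

Call:
arm_command([
  {"rot": [0,0,0],"offset": [0,0,0],"gripper": 1},
  {"rot": [0,0,0],"offset": [0,0,0],"gripper": 1},
  {"rot": [0,0,0],"offset": [0,0,0],"gripper": 1},
  {"rot": [0,0,0],"offset": [0,0,-4],"gripper": 1},
  {"rot": [0,0,0],"offset": [0,0,-8],"gripper": 1},
  {"rot": [0,0,0],"offset": [0,0,-12],"gripper": 1},
  {"rot": [0,0,0],"offset": [0,2,-16.5],"gripper": 1},
  {"rot": [0,0,0],"offset": [0,6,-16.5],"gripper": 1},
])

```text
time_s: 19.35
position: [0.5914, 0.255, 0.3067]
tcp_rot: [[1.0, 0.005, 0.015], [0.005, -1.0, 0.005], [0.015, -0.005, -1.0]]
force: [1.8, -1.1, -0.7]
opening: 0.425
```

```bash
python3 -c "
from h import *
print(togo((.597,-.105,.30),0),togo((.597,-.105,.142),0)[0])"
```

```text
(array([ 0.37, 36.01,  0.51]), np.float64(0.3), np.float64(0.3)) [ 0.13 36.08 16.3 ]
```

Call:
arm_command([
  {"rot": [0,0,0],"offset": [0.1,4.7,0.3],"gripper": 1},
  {"rot": [0,0,0],"offset": [0.2,9.5,0.3],"gripper": 1},
  {"rot": [0,0,0],"offset": [0.3,14.3,0.3],"gripper": 1},
  {"rot": [0,0,0],"offset": [0.4,19.1,0.3],"gripper": 1},
  {"rot": [0,0,0],"offset": [0.5,23.9,0.3],"gripper": 1},
  {"rot": [0,0,0],"offset": [0.5,28.7,0.3],"gripper": 1},
  {"rot": [0,0,0],"offset": [0.5,33,0.3],"gripper": 1},
  {"rot": [0,0,0],"offset": [0.5,35.8,0.3],"gripper": 1},
])

```text
time_s: 20.15
position: [0.5933, -0.1088, 0.296]
tcp_rot: [[1.0, -0.001, -0.001], [-0.001, -1.0, -0.001], [-0.001, 0.001, -1.0]]
force: [-0.4, 0.3, -1.4]
opening: 0.43
```

Call:
arm_command([
  {"rot": [0,0,0],"offset": [0,0,0],"gripper": 1},
  {"rot": [0,0,0],"offset": [0,0,0],"gripper": 1},
  {"rot": [0,0,0],"offset": [0,0,0],"gripper": 1},
  {"rot": [0,0,0],"offset": [0,0,2],"gripper": 1},
])

```text
time_s: 20.55
position: [0.5954, -0.1046, 0.2786]
tcp_rot: [[1.0, 0.003, 0.006], [0.003, -1.0, -0.002], [0.006, 0.002, -1.0]]
force: [0.7, -0.6, -2.0]
opening: 0.433
```

```bash
python3 -c "
from h import *
print(togo((.597,-.105,.142),0))"
```

```text
(array([8.000e-02, 1.000e-02, 1.366e+01]), np.float64(0.2), np.float64(0.2))
```

Call:
arm_command([
  {"rot": [0,0,0],"offset": [0.1,0,5],"gripper": 1},
  {"rot": [0,0,0],"offset": [0.1,0,9.5],"gripper": 1},
  {"rot": [0,0,0],"offset": [0.1,0,12.5],"gripper": 1},
  {"rot": [0,0,0],"offset": [0.1,0,13.3],"gripper": 1},
  {"rot": [0,0,0],"offset": [0.1,0,13.3],"gripper": 1},
  {"rot": [0,0,0],"offset": [0.1,0,13.3],"gripper": 0.42},
  {"rot": [0,0,0],"offset": [0.1,0,13.3],"gripper": 0.42},
  {"rot": [0,0,0],"offset": [0.1,0,13.3],"gripper": 0.42},
])

```text
time_s: 21.35
position: [0.5955, -0.1056, 0.1444]
tcp_rot: [[1.0, 0.002, 0.002], [0.002, -1.0, -0.001], [0.002, 0.001, -1.0]]
force: [0.6, -0.5, -1.0]
opening: 0.559
```

Call:
arm_command([
  {"rot": [0,0,0],"offset": [0,0,0],"gripper": 0.42},
  {"rot": [0,0,0],"offset": [0,0,-4],"gripper": 0.42},
  {"rot": [0,0,0],"offset": [0,0,-8.5],"gripper": 0.42},
  {"rot": [0,0,0],"offset": [0,0,-13],"gripper": 0.5},
  {"rot": [0,0,0],"offset": [-2,0,-18],"gripper": 0.8},
  {"rot": [0,0,0],"offset": [-4.5,0,-22],"gripper": 1},
  {"rot": [0,0,0],"offset": [-4.5,0,-22],"gripper": 1},
  {"rot": [0,0,0],"offset": [-4.5,0,-22],"gripper": 1},
])

```text
time_s: 22.15
position: [0.5497, -0.1059, 0.365]
tcp_rot: [[1.0, 0.001, 0.004], [0.001, -1.0, -0.001], [0.004, 0.001, -1.0]]
force: [-0.3, 0.4, -1.0]
opening: 0.223
```

```bash
python3 -c "
from h import *
s=grab('side');t=grab('top')
cv2.imwrite('pics/m4.png',np.hstack([cv2.resize(s['frame'][200:440,250:570],(400,300)),cv2.resize(t['frame'][130:290,310:600],(400,300))])[:,:,::-1])
s=bot.read_state();print(s['position'],s['joint_positions'])"
```

```text
[ 0.54948584 -0.10567346  0.36219794] [-2.23300177e+01  2.08262322e+01  8.65415811e+01  5.85690299e-03
  7.27310582e+01 -2.23773215e+01]
```

View pics/m4.png

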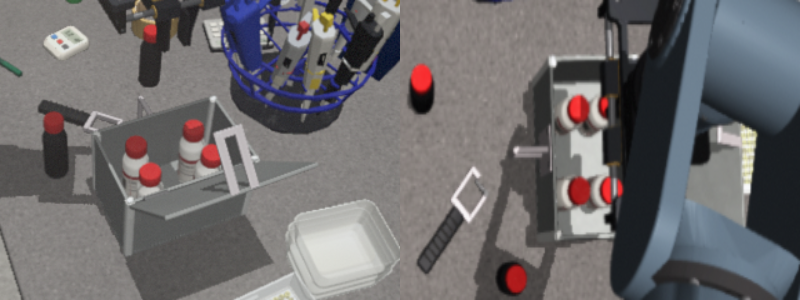

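All four bottles stand upright inside the box. Now I'll go over the lid with closed fingers and come down behind its free edge.

Call:
arm_command([
  {"rot": [0,0,0],"offset": [0,0,-3],"gripper": 1},
  {"rot": [0,0,0],"offset": [0,4.5,-3],"gripper": 1},
  {"rot": [0,0,0],"offset": [-0.5,9.3,-3],"gripper": 1},
  {"rot": [0,0,0],"offset": [-1,14.1,-3],"gripper": 1},
  {"rot": [0,0,0],"offset": [-1,18.9,-3],"gripper": 1},
  {"rot": [0,0,0],"offset": [-1,23.5,-3],"gripper": 1},
  {"rot": [0,0,0],"offset": [-1,24.5,-3],"gripper": 1},
  {"rot": [0,0,0],"offset": [-1,24.5,-3],"gripper": 1},
])

```text
time_s: 23.05
position: [0.5397, -0.3526, 0.3902]
tcp_rot: [[1.0, -0.002, -0.003], [-0.002, -1.0, 0.003], [-0.003, -0.003, -1.0]]
force: [-0.3, 0.2, -0.4]
opening: 0.01
```

```bash
python3 -c "
from h import *
for i in range(2): t=grab('top')
s=grab('side')
cv2.imwrite('pics/m5.png',np.hstack([cv2.resize(s['frame'][200:480,250:620],(400,300)),cv2.resize(t['frame'][110:310,340:620],(400,300))])[:,:,::-1])
print(togo((.54,-.345,.275),0))"
```

```text
(array([ 0.  , -0.38, 11.7 ]), np.float64(0.1), np.float64(0.1))
```

View pics/m5.png

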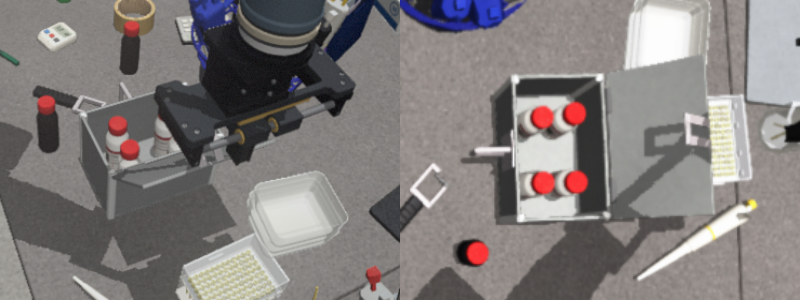

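The top view shows four caps inside the box, and the gripper is clear behind the lid's free edge. Descending, then pushing toward +y while rising along the edge's arc.

Call:
arm_command([
  {"rot": [0,0,0],"offset": [0,0,4],"gripper": 1},
  {"rot": [0,0,0],"offset": [0,0,8],"gripper": 1},
  {"rot": [0,0,0],"offset": [0,0,11.5],"gripper": 1},
  {"rot": [0,0,0],"offset": [0,0,11.5],"gripper": 1},
  {"rot": [0,0,0],"offset": [0,-1.5,11.5],"gripper": 1},
  {"rot": [0,0,0],"offset": [0,-3,11.3],"gripper": 1},
  {"rot": [0,0,0],"offset": [0,-4,11],"gripper": 1},
  {"rot": [0,0,0],"offset": [0,-5,10.5],"gripper": 1},
])

```text
time_s: 24.0
position: [0.5409, -0.301, 0.2912]
tcp_rot: [[1.0, 0.003, 0.004], [0.003, -1.0, -0.006], [0.004, 0.006, -1.0]]
force: [-0.3, -5.1, 3.3]
opening: 0.0
```

Call:
arm_command([
  {"rot": [0,0,0],"offset": [0,-1.8,-0.8],"gripper": 1},
  {"rot": [0,0,0],"offset": [0,-3.6,-1.5],"gripper": 1},
  {"rot": [0,0,0],"offset": [0,-5.4,-2.1],"gripper": 1},
  {"rot": [0,0,0],"offset": [0,-7.2,-2.5],"gripper": 1},
  {"rot": [0,0,0],"offset": [0,-9,-2.8],"gripper": 1},
  {"rot": [0,0,0],"offset": [0,-10.8,-2.8],"gripper": 1},
  {"rot": [0,0,0],"offset": [0,-12.4,-2.8],"gripper": 1},
  {"rot": [0,0,0],"offset": [0,-14,-2.8],"gripper": 1},
])

```text
time_s: 24.8
position: [0.5395, -0.159, 0.3157]
tcp_rot: [[1.0, 0.001, -0.001], [0.001, -1.0, 0.001], [-0.001, -0.001, -1.0]]
force: [-0.1, -0.3, 0.7]
opening: 0.008
```

Call:
arm_command([
  {"rot": [0,0,0],"offset": [0,0,-4],"gripper": 1},
  {"rot": [0,0,0],"offset": [0,0,-8],"gripper": 1},
  {"rot": [0,0,0],"offset": [0,0,-8],"gripper": 1},
  {"rot": [0,0,0],"offset": [0,0,-8],"gripper": 0.8},
  {"rot": [0,0,0],"offset": [0,0,-8],"gripper": 0.6},
  {"rot": [0,0,0],"offset": [0,0,-8],"gripper": 0.5},
  {"rot": [0,0,0],"offset": [0,0,-8],"gripper": 0.5},
  {"rot": [0,0,0],"offset": [0,0,-8],"gripper": 0.5},
])

```text
time_s: 25.6
position: [0.5397, -0.1608, 0.3953]
tcp_rot: [[1.0, 0.001, -0.002], [0.001, -1.0, 0.001], [-0.002, -0.001, -1.0]]
force: [0.9, -0.4, 1.2]
opening: 0.375
```

Call:
arm_command([
  {"rot": [0,0,0],"offset": [0,-4,0],"gripper": 0.5},
  {"rot": [0,0,0],"offset": [0,-8,0],"gripper": 0.5},
  {"rot": [0,0,0],"offset": [0,-12,0],"gripper": 0.5},
  {"rot": [0,0,0],"offset": [0,-16,0],"gripper": 0.5},
  {"rot": [0,0,0],"offset": [0,-20,0],"gripper": 0.5},
  {"rot": [0,0,0],"offset": [0,-24,0],"gripper": 0.5},
  {"rot": [0,0,0],"offset": [0,-28,0],"gripper": 0.5},
  {"rot": [0,0,0],"offset": [0,-30,0],"gripper": 0.5},
])

```text
time_s: 26.4
position: [0.539, 0.1421, 0.396]
tcp_rot: [[1.0, 0.003, -0.001], [0.003, -1.0, 0.001], [-0.001, -0.001, -1.0]]
force: [0.7, -0.5, -0.6]
opening: 0.503
```

```bash
python3 -c "
from h import *
for i in range(2): t=grab('top')
s=grab('side')
cv2.imwrite('pics/m6.png',np.hstack([cv2.resize(s['frame'][200:480,250:620],(400,300)),cv2.resize(t['frame'][130:310,300:540],(400,300))])[:,:,::-1])
print(bot.read_state()['position'])"
```

```text
[0.53934198 0.14014389 0.39591036]
```

View pics/m6.png

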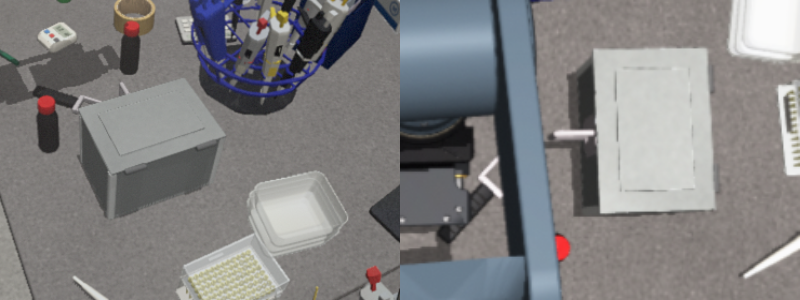

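The lid now lies flat on the box with the staple still standing out in front at crop (575,133). The clip is partly hidden in this view, so I'll use the wrist camera.

```bash
python3 -c "
from h import *
w=grab('wrist');f=w['frame']
np.savez('w7.npz',**{k:w[k] for k in('frame','K','D','view')})
uv=proj(w,[(.4294,.1165,.012),(.5236,.0259,.012),(.5495,-.0145,.112)]);print(uv.round(0))
u,v=uv[:2].mean(0).astype(int)
u0=max(0,u-130);v0=max(0,v-120);crop(w,u0,v0,u0+260,v0+195,3,'w7');print(u0,v0)"
```

```text
[[225. 205.]
 [305. 277.]
 [328. 350.]]
135 120
```

View pics/w7.png

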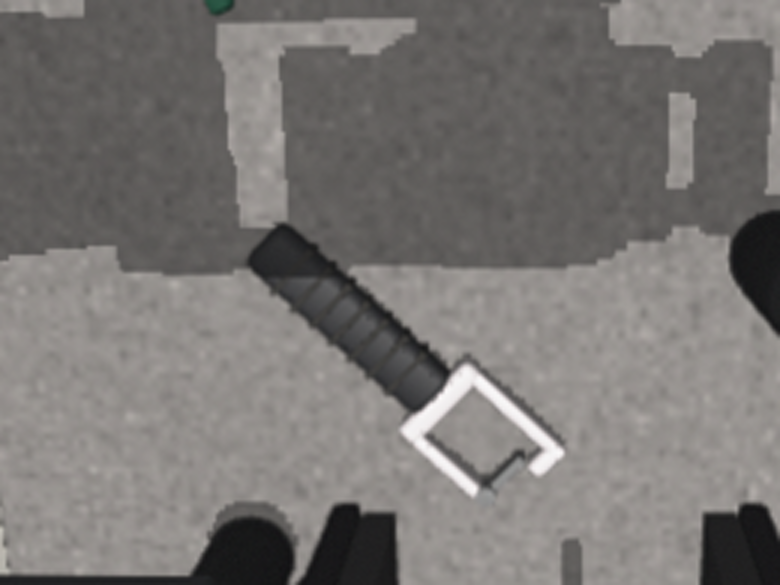

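```bash
cat > clip.py <<'E'
from h import *
def pose(c,K,px):  # px: rear mid, handle/hook mid(x~44), back loop corners L,R, front corner R
    P=onz(c,px,.013);return P
w=dict(np.load('w7.npz'))
k=lambda u,v:(135+u/3,120+v/3)
P=onz(w,[k(266,242),k(433,393),k(402,431),k(468,358),k(563,455),k(478,495)],.013)
print(P.round(4))
# fit known clip points (top face z~.013): rear(-47,0) junction(44,0) loop corners (44,-21)?(44,21)
M=np.array([(-.047,0),(.044,0),(.044,-.021),(.044,.021),(.101,.021),(.101,-.021)])
def fit(M,Q):
    A,B=M-M.mean(0),Q-Q.mean(0);a=np.arctan2((A[:,0]*B[:,1]-A[:,1]*B[:,0]).sum(),(A*B).sum())
    R=np.array([[np.cos(a),-np.sin(a)],[np.sin(a),np.cos(a)]]);t=Q.mean(0)-R@M.mean(0)
    return np.degrees(a),t,(Q-(M@R.T+t))*1000
print(fit(M[:5],P[:5,:2]))
E
python3 clip.py
```

```text
[[0.4287 0.1218 0.013 ]
 [0.4925 0.06   0.013 ]
 [0.4794 0.0436 0.013 ]
 [0.5068 0.0748 0.013 ]
 [0.5451 0.0334 0.013 ]
 [0.51   0.0154 0.013 ]]
(np.float64(-44.81240083740933), array([0.46112403, 0.08995585]), array([[ 0.87053993, -1.24658817],
       [ 0.11304561,  1.03472649],
       [ 1.86618548, -0.48072558],
       [-0.3345918 ,  0.97016331],
       [-2.51517921, -0.27757605]]))
```

```bash
python3 -c "
from h import *
print(togo((.442,.109,.18),45.2))"
```

```text
(array([-9.74,  2.98, 21.6 ]), np.float64(-45.1), np.float64(0.1))
```

Call:
arm_command([
  {"rot": [0,0,-45],"offset": [-9.7,3,5],"gripper": 0.5},
  {"rot": [0,0,-45],"offset": [-9.7,3,10],"gripper": 0.5},
  {"rot": [0,0,-45],"offset": [-9.7,3,15],"gripper": 0.5},
  {"rot": [0,0,-45],"offset": [-9.7,3,19],"gripper": 0.5},
  {"rot": [0,0,-45],"offset": [-9.7,3,21.6],"gripper": 0.5},
  {"rot": [0,0,-45],"offset": [-9.7,3,21.6],"gripper": 0.5},
  {"rot": [0,0,-45],"offset": [-9.7,3,21.6],"gripper": 0.5},
  {"rot": [0,0,-45],"offset": [-9.7,3,21.6],"gripper": 0.5},
])

```text
time_s: 27.4
position: [0.4436, 0.1081, 0.1806]
tcp_rot: [[0.708, 0.706, 0.001], [0.706, -0.708, -0.0], [0.001, 0.001, -1.0]]
force: [0.4, 0.1, 0.9]
opening: 0.5
```

```bash
python3 -c "
from h import *
for i in range(3): w=grab('wrist')
print(proj(w,[(.4278,.1232,.013),(.4933,.0585,.013),(.461,.090,.014)]).round(0))
f=cv2.cvtColor(w['frame'],cv2.COLOR_RGB2GRAY)
# clip unmoved check: handle axis should be dark, bench 12+15mm aside bright
e=np.array([.709,-.705]);n=np.array([.705,.709]);o=np.array([.461,.090])
for x in (-.045,-.03,-.01,.0,.01,.03,.05):
    q=[(*(o+e*x+n*s),.014 if abs(s)<.0125 else 0) for s in np.arange(-.024,.025,.004)]
    print(x,[int(f[int(b),int(a)]) if 0<=a<640 and 0<=b<480 else -1 for a,b in proj(w,q)])
print(togo((.442,.109,.073),45.2))"
```

```text
[[316. 209.]
 [317. 335.]
 [316. 277.]]
-0.045 [101, 93, 87, 33, 39, 41, 42, 42, 38, 106, 105, 103, 100]
-0.03 [97, 100, 105, 47, 48, 47, 46, 45, 45, 99, 99, 104, 106]
-0.01 [101, 102, 103, 47, 47, 47, 46, 45, 46, 101, 98, 103, 95]
0.0 [102, 106, 99, 45, 47, 46, 45, 45, 45, 156, 125, 147, 122]
0.01 [136, 101, 102, 52, 48, 48, 48, 48, 67, 156, 157, 156, 157]
0.03 [167, 154, 151, 82, 68, 66, 67, 64, 61, 134, 160, 154, 160]
0.05 [150, 112, 153, 243, 241, 240, 238, 235, 234, 232, 181, 156, 159]
(array([-0.13, -0.17, 10.86]), np.float64(-0.2), np.float64(45.0))
```

The brightness profile puts the handle exactly on the predicted axis, so the clip hasn't moved. Descending to grip.

Call:
arm_command([
  {"rot": [0,0,0],"offset": [-0.1,-0.1,4],"gripper": 0.5},
  {"rot": [0,0,0],"offset": [-0.1,-0.1,8],"gripper": 0.5},
  {"rot": [0,0,0],"offset": [-0.1,-0.1,10],"gripper": 0.5},
  {"rot": [0,0,0],"offset": [-0.1,-0.1,10.8],"gripper": 0.5},
  {"rot": [0,0,0],"offset": [-0.1,-0.1,10.8],"gripper": 0.5},
])

```text
time_s: 28.05
position: [0.4416, 0.1091, 0.0722]
tcp_rot: [[0.706, 0.708, 0.0], [0.708, -0.706, -0.0], [0.0, 0.0, -1.0]]
force: [0.1, 0.2, 0.4]
opening: 0.499
```

Call:
arm_command([
  {"rot": [0,0,0],"offset": [0,0,0],"gripper": 1},
  {"rot": [0,0,0],"offset": [0,0,0],"gripper": 1},
  {"rot": [0,0,0],"offset": [0,0,0],"gripper": 1},
  {"rot": [0,0,0],"offset": [0,0,0],"gripper": 1},
  {"rot": [0,0,0],"offset": [0,0,0],"gripper": 1},
  {"rot": [0,0,0],"offset": [0,0,0],"gripper": 1},
])

```text
time_s: 28.65
position: [0.4417, 0.1091, 0.0732]
tcp_rot: [[0.706, 0.708, 0.002], [0.708, -0.706, 0.0], [0.001, 0.001, -1.0]]
force: [-0.3, -0.1, 6.0]
opening: 0.271
```

Call:
arm_command([
  {"rot": [0,0,0],"offset": [0,0,-2],"gripper": 1},
  {"rot": [0,0,0],"offset": [0,0,-5],"gripper": 1},
  {"rot": [0,0,0],"offset": [0,0,-9],"gripper": 1},
  {"rot": [0,0,0],"offset": [0,0,-12],"gripper": 1},
  {"rot": [0,0,0],"offset": [0,0,-12],"gripper": 1},
])

```text
time_s: 29.15
position: [0.443, 0.1092, 0.1957]
tcp_rot: [[0.706, 0.708, 0.008], [0.708, -0.706, 0.0], [0.006, 0.006, -1.0]]
force: [0.7, -0.3, -0.8]
opening: 0.272
```

```bash
python3 -c "
from h import *
s=bot.read_state();print(s['opening'],s['force'])
print(togo((.556,.15,.195),0.0))"
```

```text
0.27226195673073394 [ 0.70578843 -0.29863066 -0.84510737]
(array([10.87,  5.12,  0.17]), np.float64(45.1), np.float64(45.1))
```

Call:
arm_command([
  {"rot": [0,0,8],"offset": [2,1,0],"gripper": 1},
  {"rot": [0,0,16],"offset": [4,2,0],"gripper": 1},
  {"rot": [0,0,24],"offset": [6,3,0],"gripper": 1},
  {"rot": [0,0,32],"offset": [8,4,0],"gripper": 1},
  {"rot": [0,0,40],"offset": [10,5,0],"gripper": 1},
  {"rot": [0,0,45.1],"offset": [10.9,5.1,0],"gripper": 1},
  {"rot": [0,0,45.1],"offset": [10.9,5.1,0],"gripper": 1},
  {"rot": [0,0,45.1],"offset": [10.9,5.1,0],"gripper": 1},
])

```text
time_s: 29.95
position: [0.553, 0.1501, 0.1909]
tcp_rot: [[1.0, 0.002, -0.003], [0.002, -1.0, -0.0], [-0.003, 0.0, -1.0]]
force: [-0.6, -0.8, -1.1]
opening: 0.271
```

Call:
arm_command([
  {"rot": [0,0,0],"offset": [0,0,2],"gripper": 1},
  {"rot": [0,0,0],"offset": [0,0,4],"gripper": 1},
  {"rot": [0,0,0],"offset": [0,0,4],"gripper": 1},
  {"rot": [0,0,0],"offset": [0,0,4],"gripper": 1},
])

```text
time_s: 30.35
position: [0.5533, 0.15, 0.1519]
tcp_rot: [[1.0, -0.0, -0.002], [-0.0, -1.0, -0.0], [-0.002, 0.0, -1.0]]
force: [0.7, -0.4, -1.1]
opening: 0.269
```

```bash
python3 -c "
from h import *
for i in range(2): grab('top')
w=grab('wrist');s=grab('side')
np.savez('w8.npz',**{k:w[k] for k in('frame','K','D','view')});np.savez('s8.npz',**{k:s[k] for k in('frame','K','D','view')})
p=bot.read_state();print(p['position'],np.round(p['tcp_rot'],3).tolist())
P=np.array(p['position'])
# expected hook points in world, bar points
z=P[2]-.073+.013;o=P+[0,-.027,0]
pts=[(o[0]+y,o[1]-x,z) for x,y in((.101,-.021),(.101,.021),(.044,-.021),(.044,.021))]+[(.551,-.0155,.112),(.551,-.0155,.066)]
for n,c in(('wrist',w),('side',s)): print(n,proj(c,pts).round(0).tolist())
a=cv2.resize(w['frame'][150:390,160:480],(400,300));b=cv2.resize(s['frame'][210:330,270:430],(400,300))
cv2.imwrite('pics/m8.png',np.vstack([np.hstack([a,b])])[:,:,::-1])"
```

```text
[0.55474368 0.15019436 0.15327081] [[1.0, -0.001, 0.002], [-0.001, -1.0, 0.0], [0.002, -0.0, -1.0]]
wrist [[279.0, 537.0], [359.0, 537.0], [274.0, 454.0], [363.0, 454.0], [312.0, 617.0], [313.0, 537.0]]
side [[345.0, 274.0], [365.0, 268.0], [335.0, 255.0], [354.0, 250.0], [361.0, 278.0], [360.0, 294.0]]
```

View pics/m8.png

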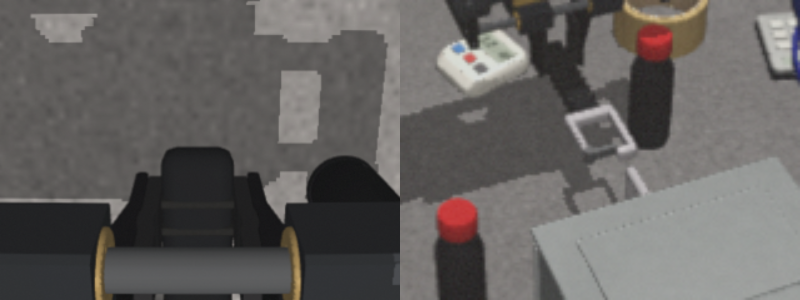

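In the side crop the hook corners sit at full-image (337,259), (350,252), (363,271) and (344,271), which matches the prediction to about 4 px. The staple top is at (363,280). I'll close the gap and compare them at higher zoom.

Call:
arm_command([
  {"rot": [0,0,0],"offset": [0,1.2,-0.2],"gripper": 1},
  {"rot": [0,0,0],"offset": [0,2.4,-0.2],"gripper": 1},
  {"rot": [0,0,0],"offset": [0,2.4,-0.2],"gripper": 1},
  {"rot": [0,0,0],"offset": [0,2.4,-0.2],"gripper": 1},
  {"rot": [0,0,0],"offset": [0,2.4,-0.2],"gripper": 1},
])

```text
time_s: 31.05
position: [0.5543, 0.1261, 0.1543]
tcp_rot: [[1.0, -0.001, -0.0], [-0.001, -1.0, 0.0], [-0.0, -0.0, -1.0]]
force: [0.5, -0.1, -0.9]
opening: 0.274
```

```bash
python3 -c "
from h import *
s=grab('side');t=grab('top')
p=bot.read_state();P=np.array(p['position']);print(P)
o=P+[0,-.027,0];z=P[2]-.073+.007
pts=[(o[0]-.005-.00875,o[1]-.101,z),(o[0]-.005+.00875,o[1]-.101,z),(.551,-.0155,.116),(.551,-.0155,z)]
q=proj(s,pts);print(q.round(1).tolist(),proj(t,pts).round(1).tolist())
k=10
im=cv2.resize(s['frame'][250:300,325:385],None,fx=k,fy=k,interpolation=cv2.INTER_CUBIC)
for a in q: cv2.drawMarker(im,(int((a[0]-324.5)*k),int((a[1]-249.5)*k)),(255,0,0),0,12,1)
cv2.imwrite('pics/m9.png',im[:,:,::-1])"
```

```text
[0.5542134  0.1263661  0.15419928]
[[352.7, 282.9], [361.0, 280.5], [361.0, 276.3], [360.5, 286.3]] [[385.2, 216.2], [384.9, 207.8], [393.8, 209.4], [391.7, 211.0]]
```

View pics/m9.png

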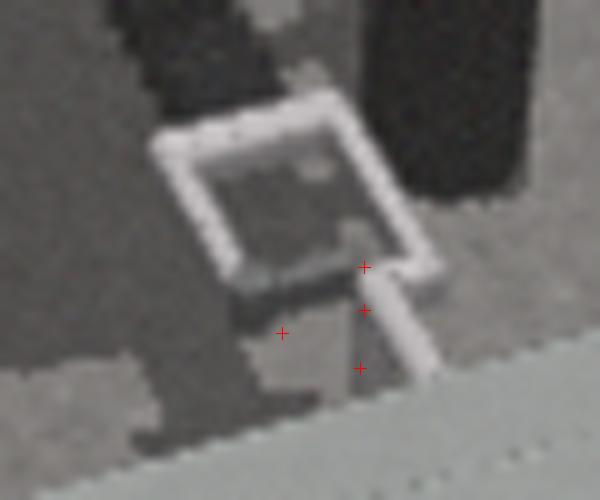

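```bash
cat > pf.py <<'E'
from h import *
from scipy.optimize import least_squares
def world(par,L,P):
    pitch,yaw,dx,dy,dz=par  # clip frame: x->-Y, y->+X ; rotate about grip point (-.027,0,.007)
    L=np.array(L)-[-.027,0,.007]
    c,s=np.cos(pitch),np.sin(pitch);L=np.c_[L[:,0]*c-L[:,2]*s,L[:,1],L[:,0]*s+L[:,2]*c]
    c,s=np.cos(yaw),np.sin(yaw);L=np.c_[L[:,0]*c-L[:,1]*s,L[:,0]*s+L[:,1]*c,L[:,2]]
    return np.c_[P[0]+L[:,1]+dx,P[1]-L[:,0]+dy,P[2]-.066+L[:,2]+dz]
if __name__=="__main__":
    s=grab("side");P=np.array(bot.read_state()["position"]);print(P)
    L=[(.044,-.021,.013),(.044,.021,.013),(.101,.021,.013),(.101,-.021,.013)]
    seen=np.array([(155,140),(332,95),(443,266),(232,280)])/10+[324.5,249.5]
    print(proj(s,world([0]*5,L,P)).round(1).tolist(),seen.tolist())
    r=least_squares(lambda p:np.r_[(proj(s,world(p,L,P))-seen).ravel(),p[0]/.1,p[1]/.05,p[2:]/.0015],[0]*5)
    print(np.degrees(r.x[:2]),r.x[2:]*1000,r.fun[:8].round(1));print("mouth",world(r.x,[(.101,-.005,.007)],P))
    print("grip force",bot.read_state()["force"],bot.read_state()["moment"])
E
python3 pf.py
```

```text
[0.55420269 0.12645277 0.15417514]
[[338.5, 262.5], [357.8, 257.3], [369.2, 276.1], [349.3, 281.7]] [[340.0, 263.5], [357.7, 259.0], [368.8, 276.1], [347.7, 277.5]]
[ 2.50171388 -1.1861881 ] [ 0.73890632 -1.23544132 -1.08231652] [-1.7 -1.5  0.  -1.9 -0.1 -1.   0.8  3. ]
mouth [[ 0.54729541 -0.00252977  0.09267993]]
grip force [-0.52151742 -0.13924052 -1.58077757] [ 1.04434550e-02  3.93777444e-02 -6.24074359e-05]
```

The front-left mismatch is just the shorter gate-side rail, so there is no real pitch. The bar sits about 2.5 mm to +x of the mouth centre. I'll correct for that and advance.

Call:
arm_command([
  {"rot": [0,0,0],"offset": [0.25,0,0],"gripper": 1},
  {"rot": [0,0,0],"offset": [0.25,0,0],"gripper": 1},
  {"rot": [0,0,0],"offset": [0.25,0.5,0],"gripper": 1},
  {"rot": [0,0,0],"offset": [0.25,1,0],"gripper": 1},
  {"rot": [0,0,0],"offset": [0.25,1.5,0],"gripper": 1},
  {"rot": [0,0,0],"offset": [0.25,2,0],"gripper": 1},
  {"rot": [0,0,0],"offset": [0.25,2.3,0],"gripper": 1},
  {"rot": [0,0,0],"offset": [0.25,2.3,0],"gripper": 1},
])

```text
time_s: 32.0
position: [0.5566, 0.103, 0.1542]
tcp_rot: [[1.0, -0.002, -0.0], [-0.002, -1.0, 0.001], [-0.0, -0.001, -1.0]]
force: [-1.1, 1.6, -1.5]
opening: 0.269
```

Call:
arm_command([
  {"rot": [0,0,0],"offset": [0,0.4,0],"gripper": 1},
  {"rot": [0,0,0],"offset": [0,0.8,0],"gripper": 1},
  {"rot": [0,0,0],"offset": [0,1.2,0],"gripper": 1},
  {"rot": [0,0,0],"offset": [0,1.6,0],"gripper": 1},
  {"rot": [0,0,0],"offset": [0,2,0],"gripper": 1},
  {"rot": [0,0,0],"offset": [0,2.3,0],"gripper": 1},
  {"rot": [0,0,0],"offset": [0,2.3,0],"gripper": 1},
])

```text
time_s: 32.7
position: [0.5562, 0.0791, 0.154]
tcp_rot: [[1.0, -0.001, -0.002], [-0.001, -1.0, -0.001], [-0.002, 0.001, -1.0]]
force: [-3.9, -0.6, -0.6]
opening: 0.274
```

Call:
arm_command([
  {"rot": [0,0,0],"offset": [0,0.2,0],"gripper": 1},
  {"rot": [0,0,0],"offset": [0,0.4,0],"gripper": 1},
  {"rot": [0,0,0],"offset": [0,0.6,0],"gripper": 1},
  {"rot": [0,0,0],"offset": [0,0.8,0],"gripper": 1},
  {"rot": [0,0,0],"offset": [0,0.8,0],"gripper": 1},
])

```text
time_s: 33.2
position: [0.5576, 0.0718, 0.1545]
tcp_rot: [[1.0, -0.001, 0.002], [-0.001, -1.0, -0.0], [0.002, 0.0, -1.0]]
force: [-0.5, 0.5, -1.4]
opening: 0.274
```

Call:
arm_command([
  {"rot": [0,0,0],"offset": [0,0.2,0],"gripper": 1},
  {"rot": [0,0,0],"offset": [0,0.3,0],"gripper": 1},
  {"rot": [0,0,0],"offset": [0,0.3,0],"gripper": 1},
])

```text
time_s: 33.5
position: [0.5568, 0.0691, 0.1543]
tcp_rot: [[1.0, -0.001, 0.0], [-0.001, -1.0, -0.0], [0.0, 0.0, -1.0]]
force: [-0.7, -0.8, -1.5]
opening: 0.279
```

Call:
arm_command([
  {"rot": [0,0,0],"offset": [0,-0.6,0],"gripper": 1},
  {"rot": [0,0,0],"offset": [0,-1.2,0],"gripper": 1},
  {"rot": [0,0,0],"offset": [0,-1.8,0],"gripper": 1},
  {"rot": [0,0,0],"offset": [0,-1.8,0],"gripper": 1},
])

```text
time_s: 33.9
position: [0.5566, 0.0883, 0.1543]
tcp_rot: [[1.0, 0.001, -0.0], [0.001, -1.0, 0.0], [-0.0, -0.0, -1.0]]
force: [0.1, 0.9, -1.3]
opening: 0.269
```

Call:
arm_command([
  {"rot": [0,0,0],"offset": [0,-0.4,0],"gripper": 1},
  {"rot": [0,0,0],"offset": [0,-0.8,0],"gripper": 1},
  {"rot": [0,0,0],"offset": [0,-1.0,0],"gripper": 1},
  {"rot": [0,0,0],"offset": [0,-1.0,0],"gripper": 1},
])

```text
time_s: 34.3
position: [0.5566, 0.0941, 0.154]
tcp_rot: [[1.0, 0.002, -0.001], [0.002, -1.0, -0.007], [-0.001, 0.007, -1.0]]
force: [-1.4, -12.1, -1.3]
opening: 0.276
```

Pulling back met 12 N of resistance at the gate, so the hook is locked round the bar. I'll ease the tension, lower it onto the leg and release.

Call:
arm_command([
  {"rot": [0,0,0],"offset": [0,0.8,0],"gripper": 1},
  {"rot": [0,0,0],"offset": [0,1.5,0.5],"gripper": 1},
  {"rot": [0,0,0],"offset": [0,1.5,0.9],"gripper": 1},
  {"rot": [0,0,0],"offset": [0,1.5,0.9],"gripper": 1},
  {"rot": [0,0,0],"offset": [0,1.5,0.9],"gripper": 0.5},
  {"rot": [0,0,0],"offset": [0,1.5,0.9],"gripper": 0.3},
  {"rot": [0,0,0],"offset": [0,1.5,0.9],"gripper": 0.3},
  {"rot": [0,0,0],"offset": [0,1.5,0.9],"gripper": 0.3},
])

```text
time_s: 35.1
position: [0.5569, 0.0824, 0.1455]
tcp_rot: [[1.0, -0.0, 0.001], [-0.0, -1.0, -0.0], [0.001, 0.0, -1.0]]
force: [-0.0, 0.0, 0.5]
opening: 0.547
```

Call:
arm_command([
  {"rot": [0,0,0],"offset": [0,0,0],"gripper": 0.3},
  {"rot": [0,0,0],"offset": [0,0,-2],"gripper": 0.3},
  {"rot": [0,0,0],"offset": [0,0,-5],"gripper": 0.3},
  {"rot": [0,0,0],"offset": [0,0,-9],"gripper": 0.3},
  {"rot": [0,0,0],"offset": [0,-4,-14],"gripper": 0.3},
  {"rot": [0,0,0],"offset": [0,-9,-17],"gripper": 0.3},
  {"rot": [0,0,0],"offset": [0,-14,-20],"gripper": 0.3},
  {"rot": [0,0,0],"offset": [0,-19,-20],"gripper": 0.3},
])

```text
time_s: 35.9
position: [0.5579, 0.2469, 0.3435]
tcp_rot: [[1.0, -0.002, 0.006], [-0.002, -1.0, 0.001], [0.006, -0.001, -1.0]]
force: [0.7, -0.7, -0.1]
opening: 0.698
```

```bash
python3 -c "
from h import *
for i in range(16): t=grab('top')
s=grab('side')
cv2.imwrite('pics/m10.png',np.hstack([cv2.resize(s['frame'][200:320,270:430],(400,300),interpolation=cv2.INTER_CUBIC),cv2.resize(t['frame'][140:290,300:500],(400,300),interpolation=cv2.INTER_CUBIC)])[:,:,::-1])
p=bot.read_state();print(p['time_s'],p['position'],p['force'])"
```

```text
36.75 [0.55692735 0.24559983 0.33966409] [-0.60405579 -0.21379491 -0.40289411]
```

View pics/m10.png

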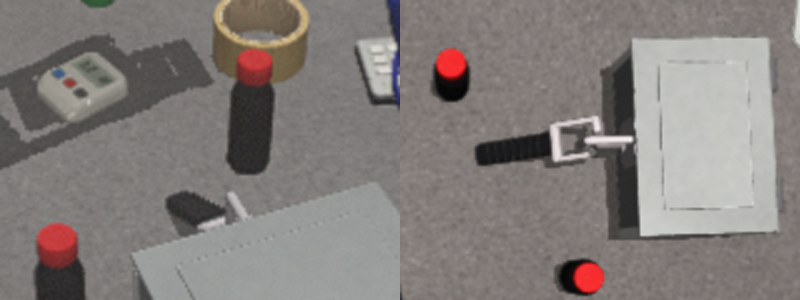

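```bash
python3 -c "
from h import *
print(ticket.hand_in())"
```

```text
the job is handed in; nothing more can be done
None
```

The job is handed in at about 37 s of robot time, with the robot touching nothing. No verdict came back.

- **Bottles:** I found four white bottles on the bench, all 38 mm wide with no wide one (flask_c). All four went into the box. The top and side pictures showed them standing upright inside with their caps below the rim.
- **Lid:** I pushed it from behind past upright and it fell shut. In the last pictures it lies flat on the box with the staple sticking out in front. Its outline fits a shut lid, but I did not look at the tab and slot close up.
- **Snap hook:** I gripped it by the rear of the handle and pushed it onto the upright bar. The sideways force (about 4 N) vanished as the gate shut. A test pull back met about 12 N at the gate, so it was locked. I eased the pull, opened the fingers and backed away. The last pictures show the hook still round the bar with its handle hanging down.
- **Checks that disagreed:**
    - The first wrist-camera check of the box was about 12 mm off, because the arm was still settling. Repeated at rest, it agreed to about 2 mm.
    - One hook corner in the side view was about 4 px off. The gate-side rail turned out shorter than I had assumed, and the hook was not tilted.
    - For the last bottle, the cap detection from the wrist camera missed it in shadow, so I used the top-view position and the grip held.

The black and green look-alikes were left alone.

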